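# Pack the half waffle, hook the lid in and clamp it down

## Robot

A 7-joint arm with a two-finger parallel gripper is mounted at the origin on the work surface; the furniture and walls round the work are solid. World frame = base frame: x ahead of the robot, y to its left, z up, the work surface at z = 0. Lengths are in m, angles in rad, forces in N, time in s.
With the tool pointing down it reaches from about 0.425 to 1.025 m from the base axis. Payload 3.6 kg.
Tool frame: the origin (TCP) lies midway between the tips of the shut fingers; the grasp point (between the pads) lies 19 mm behind it (robot.hold_point_z is the distance from the TCP to the grasp point, in m); z points along the fingers, y is the line along which they close (so a half turn about z gives the same grasp; the last joint's range is limited). The gripper opens to 85 mm and grips with 20 to 120 N. Pads are 22 mm wide; open, the fingers measure 114 mm over their backs; the gripper's body (76 mm by 85 mm) begins 54 mm behind the grasp point. The pads swing forward as they close: fully open they stand 13 mm farther back than shut.
Start: joints at [-1.27, 0.591, 0.048, 1.609, -0.033, 0.943, -0.034], TCP at [0.278, 0.67, 0.231] pointing down, gripper open.
Joint ranges: [-2.69, 2.69], [-0.47, 2.24], [-1.27, 1.36], [0.19, 2.51], [-1.53, 4.68], [0.08, 2.07], [-3.09, 3.09]. Speed limits (rad/s): [2.57, 2.57, 3.14, 3.14, 3.14, 3.14, 3.14].

## Interface

Orientations are given as a rotation vector (axis times angle).
In Python, from plant import robot gives the robot as it stands.
- The arm moves only by the tool play_rows, never from a script. Its argument "targets" is a list that holds one entry, the list of rows, each a list of 4 numbers: the shift along the tool's x, y, z in m, then the turn about the tool's z in rad. A call has 1 to 20 rows; each row shifts and turns the commanded pose from where the row before left it, along the tool's axes as they then stand; what a row does not reach is not made up. A row lasts 1/8 s, in which the tool goes at most 62.5 mm and 10.7 degrees, less where a joint would pass 70% of its speed; a pose out of reach is approached as far as the arm can. A call is refused whole if a number of a shift passes 0.0625 or a number of a turn 0.188, either way. A call with a gripper value outside its range is refused whole. "jaw" is the opening, from -1 (shut) to 1 (fully open), so that 0 is half open, set as the call begins (left out, the last holds). The fingers move at their own pace and stop on an object; "newtons" is the grip in N (left out, the last holds). Time passes only in rows, so rows that do not move let the fingers close. It gives the time, the measured TCP pose, the force, the opening and the grip force at its end, in the units of the state.
- robot.get_state(): the state, without advancing time (a new reading comes with each control period).
- robot.capture(name): name is "scene" or "side" or "wrist"; returns a dict with "color" (384x512x3 uint8, red, green, blue), "camera_matrix" (3x3 intrinsics, pixels), "T" (4x4, takes a point from camera to world coordinates); the wrist camera has in their place "hand_eye" (4x4, takes a point from camera to tool coordinates, whose origin is the TCP and whose axes are the flange's). Camera axes: x right, y down, z forward; pixel columns grow to the right and rows downward; lengths in m; the calibration is good to about 2 mm. A picture is of the moment at which its call begins: read the wrist's pose just before it. There is no depth.
- robot.close_job(): hands the job in; it is judged then, once.
The state is a dict: "clock": time; "qpos": joint angles; "qd": joint speeds; "joint_efforts": joint torques, N m; "ee_pos": TCP position; "tool_rot": TCP orientation; "contact_force": force on the tool from outside, world axes, zero at the start; "torque": the same for the moment, N m; "gripper_width": opening from 0.0 (shut) to 1.0 (fully open); "grasp_force": force on a finger pad.
Only numpy, scipy, OpenCV 4.12 (cv2) and the standard library are available. Lean on these libraries where they do the work, as an engineer would, in place of code of your own. Each camera call takes 0.05 s, during which the arm holds its last target. There are 200 camera calls.

## Task

Put the half waffle (the narrow piece, not the whole one) flat into the open storage box. Then put the lid on: tuck its far edge under the steel hook at the far end of the box, lower it until it lies flat on the rim all round, and swing the steel clamp at the near end over it until it is fully down. Leave the whole waffle, the plum and the mandarin where they are.

Things in the scene. Friction and masses are not known exactly. Their poses are not given: they have to be found in the camera images.
- storage_box: White open storage box, fixed to the table, 140 (x) x 130 (y) x 52 mm high, walls 5 mm, inner floor 7 mm above the table. Origin: centre of its underside, z up. +x end (away from the robot) has the steel hook, -x end the clamp. The closed lid's origin is at x = 0, y = 0, z = 52 mm of the box, axes along the box's; play there: 4 mm to -x, 2 mm to +x, 5 mm each way in y.
- box_hook (a point): Middle of the hook's overhang, on its underside, 10 mm above the rim; axes as the box. The hook is 50 mm wide in y. Its overhang spans x = +58 to +75 mm of the box, top 15 mm above the rim; its upright, outside the wall, has its inner face at x = +70 mm. The lid's far edge slides under it until it meets the upright.
- box_lid: Loose grey lid, 130 to 220 g: plate 138 (x, -70 to +68 mm) x 128 (y) x 5 mm. Origin: on the plate's underside, z up. Ribs reach 10 mm below: one across, outer face at x = -61 mm, and one along each side, outer faces y = +/-55 mm, x -57 to +43 mm; they go inside the box walls. The plain +x edge goes under the hook. Starts on its ribs on the table, +x edge away from the robot.
- lid_grip (a point): Middle of the top of the lid's grip bar, 34 mm above the lid's origin. The bar is 14 mm thick (lid x), 60 mm long (lid y), 29 mm tall above the plate. Held level, the ribs keep the lid's edge too high to pass under the hook, and from straight above the hook is in the way: slide it in with the +x edge tilted down 10 to 15 degrees, then lower the -x edge.
- half_waffle: Half waffle, 84 mm (its x) x 48 mm (its y) x 26 mm high, under 100 g, lying flat. Origin: centre of its underside. Grasp it across its 48 mm width. Narrower than the whole waffle, with which it may have swapped places.
- whole_waffle: Whole waffle, 83 x 82 x 27 mm, lying flat; origin: centre of its underside. A bystander.
- clamp (a joint): Angle of the steel clamp about its pivot, an axis along the box's y at x = -86, z = 40 mm of the box. 0: fully down, its rubber pad on the closed lid; 1.7: open stop. Starts at 1.35 to 1.65, arm about upright just outside the box. Stiff: takes 3 to 6 N at the tip, stays where left. Cannot close if the lid is not down. The arm is a strap 30 mm wide in y, 5 mm thick.
- clamp_tip (a point): Axis of the black round bar (12 mm thick, 34 mm long in the box's y) at the clamp's free end. At clamp angle a it is 60 cos a - 27 sin a mm in box x and 60 sin a + 27 cos a mm in z from the pivot (down: x = -26, z = 67 mm of the box). The clamp closes by pushing this bar towards the box's +x and then down.
- plum: Dark plum, 49 mm, 46 mm high, beyond the box; a bystander. Origin: its underside.
- mandarin: Mandarin, 62 mm, 51 mm high, beyond the waffles; a bystander. Origin: its underside.

How it is judged:
By the outcome, as a careful person would: the job done as asked, in the order asked, and still so for the second after the job is handed in, with the robot touching nothing.
It also fails if it takes over 72 s, if anything falls off the work surface, if the arm or the gripper's body presses on something with over 40 N, if the wrist force passes 120 N, or if a joint passes its speed limit or range.

## Working session

There is one attempt and no reset: what is moved stays moved. The work goes in short steps, Python scripts to look and compute and a tool call to move; the robot and the scene stay as the last step left them, time stands still between calls to the robot, and variables do not carry over. Pictures are saved under pics/ and viewed, at most 10 in all, crops included, and the job is handed in when it is done.

Besides the shell and the picture viewer there is one more tool, called after "Emit:" by a JSON object that holds its "fn" and its "kwargs". play_rows: Moves the arm, as the interface text tells. Its arguments: {"type":"object","properties":{"targets":{"type":"array"},"jaw":{"type":"number"},"newtons":{"type":"number"}},"required":["targets"]}

```bash
ls; mkdir -p pics
cat > h.py <<'E'
import numpy as np,cv2,json
from plant import robot
from scipy.spatial.transform import Rotation as R
def snap(name,fn):
    s=robot.get_state(); c=robot.capture(name)
    cv2.imwrite(f'pics/{fn}.png',c['color'][:,:,::-1])
    T=c.get('T')
    if T is None:
        W=np.eye(4);W[:3,:3]=R.from_rotvec(s['tool_rot']).as_matrix();W[:3,3]=s['ee_pos'];T=W@np.array(c['hand_eye'])
    json.dump(dict(K=np.array(c['camera_matrix']).tolist(),T=np.array(T).tolist()),open(f'pics/{fn}.json','w'))
def cal(fn):
    d=json.load(open(f'pics/{fn}.json'));return np.array(d['K']),np.array(d['T'])
def ray(fn,uv):
    K,T=cal(fn);d=T[:3,:3]@np.linalg.solve(K,[uv[0],uv[1],1.]);return T[:3,3],d/np.linalg.norm(d)
def atz(fn,uv,z):
    o,d=ray(fn,uv);return o+d*(z-o[2])/d[2]
def tri(obs):
    A=np.zeros((3,3));b=np.zeros(3);L=[ray(f,u) for f,u in obs]
    for o,d in L:
        P=np.eye(3)-np.outer(d,d);A+=P;b+=P@o
    p=np.linalg.solve(A,b);return p,[1000*np.linalg.norm((np.eye(3)-np.outer(d,d))@(p-o)) for o,d in L]
def proj(fn,p):
    K,T=cal(fn);q=np.linalg.inv(T)@np.append(p,1);q=K@q[:3];return q[:2]/q[2]
E
python3 - <<'E'
from h import *
snap('scene','sc0');snap('side','si0')
s=robot.get_state();print({k:np.round(v,3).tolist() for k,v in s.items()},robot.hold_point_z)
print(np.round(R.from_rotvec(s['tool_rot']).as_matrix(),3))
for f in('sc0','si0'):print(np.round(cal(f)[0],1),np.round(cal(f)[1],3))
im=[cv2.imread(f'pics/{f}.png') for f in('sc0','si0')]
E
```

```text
pics
{'clock': 0.1, 'qpos': [-1.271, 0.592, 0.048, 1.61, -0.033, 0.943, -0.034], 'qd': [0.0, -0.002, 0.002, -0.002, 0.003, -0.0, -0.001], 'joint_efforts': [0.005, -55.0, 1.554, -19.883, 0.01, 0.004, -0.0], 'ee_pos': [0.278, 0.669, 0.23], 'tool_rot': [-0.614, -3.081, 0.003], 'contact_force': [-0.353, 0.274, 0.439], 'torque': [-0.018, -0.015, -0.014], 'grasp_force': 0.0, 'gripper_width': 1.005} 0.0187
[[-0.924  0.384 -0.001]
 [ 0.384  0.924 -0.002]
 [-0.    -0.002 -1.   ]]
[[399.2   0.  254.6]
 [  0.  399.2 200. ]
 [  0.    0.    1. ]] [[-0.996 -0.009  0.09   0.492]
 [-0.086  0.391 -0.916  0.971]
 [-0.027 -0.92  -0.39   0.477]
 [ 0.     0.     0.     1.   ]]
[[413.7   0.  251.3]
 [  0.  413.7 192.4]
 [  0.    0.    1. ]] [[ 0.922 -0.34   0.184  0.433]
 [-0.387 -0.815  0.431 -0.35 ]
 [ 0.004 -0.469 -0.883  0.883]
 [ 0.     0.     0.     1.   ]]
```

View pics/sc0.png

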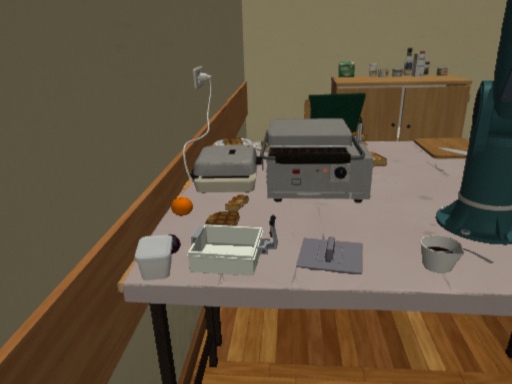

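View pics/si0.png

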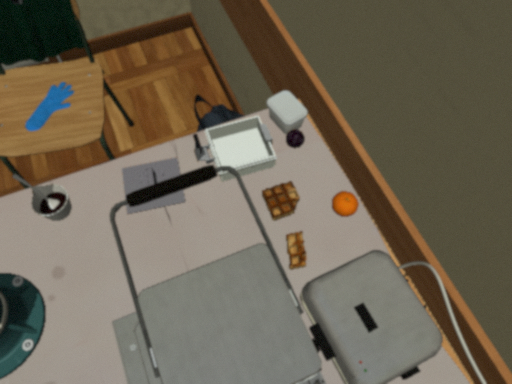

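The scene view shows the box at about (227,250) with its clamp at (270,235), the lid at (331,255), the waffles at (222,218) and (238,202), the mandarin at (182,206) and the plum at (174,243). The side view shows the box at (240,145), the lid at (153,186), the whole waffle at (281,199), the half waffle at (296,250), the plum at (295,139) and the mandarin at (345,204).

Run:
```python
from h import *
for n,a,b in [('half',(238,202),(296,250)),('whole',(222,218),(281,199)),('mand',(182,206),(345,204)),('plum',(174,243),(295,139)),('barmid',(330,241),(155,180))]:
    p,r=tri([('sc0',a),('si0',b)]);print(n,p.round(3),np.round(r,1), atz('si0',b,.02).round(3), atz('sc0',a,.02).round(3))
print(proj('sc0',[0,0,0]),proj('si0',[0,0,0]),proj('sc0',[.278,.67,.23]))
a=cv2.imread('pics/sc0.png')[180:290,130:380];b=cv2.imread('pics/si0.png')[105:280,110:370]
a=cv2.resize(a,None,fx=3,fy=3,interpolation=2);b=cv2.resize(b,None,fx=3,fy=3,interpolation=2)
cv2.imwrite('pics/a.png',a);cv2.imwrite('pics/b.png',b)
```

```text
half [ 0.647 -0.098  0.015] [1.9 1.9] [ 0.648 -0.099  0.02 ] [ 0.644 -0.085  0.02 ]
whole [0.671 0.028 0.022] [1.2 1.2] [0.67  0.029 0.02 ] [0.673 0.023 0.02 ]
mand [ 0.799 -0.043  0.025] [1. 1.] [ 0.802 -0.041  0.02 ] [ 0.801 -0.053  0.02 ]
plum [0.768 0.166 0.024] [4.5 4.5] [0.774 0.17  0.02 ] [0.765 0.162 0.02 ]
barmid [0.408 0.179 0.041] [4.8 4.8] [0.413 0.191 0.02 ] [0.399 0.139 0.02 ]
[481.41645117 224.40968382] [ -9.86095079 326.54090972] [532.48530324 325.8260264 ]
```

View pics/b.png

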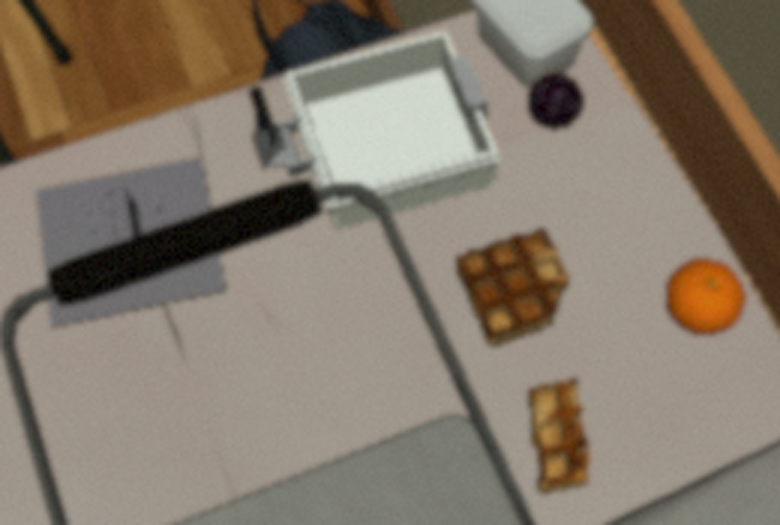

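The enlarged side view shows the box rim corners at (287,73), (445,35), (497,155), (330,200). The lid corners are at (38,190), (203,160), (225,290), (52,325), and the half waffle corners at (532,385), (575,380), (587,483), (542,490).

Run:
```python
from h import *
def q(n,L,z):
    P=np.array([atz('si0',(u/3+110,v/3+105),z) for u,v in L])[:,:2]
    e=np.roll(P,-1,0)-P
    print(n,P.round(3).tolist(),'c',P.mean(0).round(3),'len',np.linalg.norm(e,axis=1).round(3),'ang',np.degrees(np.arctan2(e[:,1],e[:,0])).round(1))
q('box',[(287,73),(445,35),(497,155),(330,200)],.052)
q('lid',[(38,190),(203,160),(225,290),(52,325)],.015)
q('half',[(532,385),(575,380),(587,483),(542,490)],.026)
q('whole',[(458,262),(545,230),(567,285),(495,345)],.026)
```

```text
box [[0.57, 0.262], [0.706, 0.248], [0.697, 0.122], [0.56, 0.135]] c [0.633 0.192] len [0.137 0.126 0.138 0.128] ang [ -5.9 -94.1 174.9  85.3]
lid [[0.349, 0.257], [0.482, 0.233], [0.461, 0.111], [0.328, 0.134]] c [0.405 0.184] len [0.135 0.123 0.134 0.125] ang [ -10.3 -100.   170.3   80.4]
half [[0.646, -0.058], [0.677, -0.066], [0.65, -0.141], [0.618, -0.133]] c [ 0.648 -0.1  ] len [0.032 0.079 0.033 0.081] ang [ -15.6 -109.8  166.4   70. ]
whole [[0.636, 0.058], [0.711, 0.058], [0.706, 0.007], [0.634, -0.017]] c [0.672 0.027] len [0.075 0.051 0.077 0.076] ang [  -0.2  -95.9 -161.1   88.1]
```

View pics/a.png

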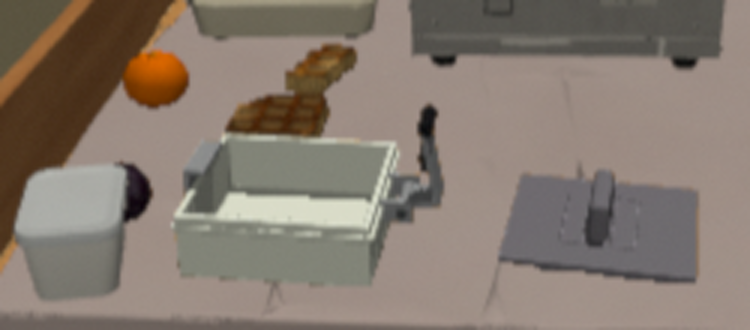

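```bash
cat >> h.py <<'E'
def go(x,y,z,yaw=None):
    "tool-frame shift (before turning) and turn to reach world xyz with tool-y at yaw deg"
    s=robot.get_state();M=R.from_rotvec(s['tool_rot']).as_matrix();d=M.T@(np.array([x,y,z])-s['ee_pos'])
    cur=np.degrees(np.arctan2(M[1,1],M[0,1]))
    print('t',round(s['clock'],2),'pos',np.round(s['ee_pos'],4),'yaw',round(cur,2),'w',round(s['gripper_width'],3),'shift',d.round(4),'turn',None if yaw is None else np.round(np.radians(-(((yaw-cur)+90)%180-90)),4),'q',np.round(s['qpos'],2))
E
python3 - <<'E'
from h import *
print('grill feet',atz('sc0',(275,197),0),atz('sc0',(358,198),0),'press',atz('sc0',(200,190),0),atz('sc0',(253,190),0))
print(tri([('sc0',(267,190)),('si0',(120,318))])[0])
go(.648,-.1,.25,-20)
print(np.round(robot.capture('wrist')['hand_eye'],3))
# clamp: tip & strap base
print('tip',tri([('sc0',(130+429/3,180+112/3)),('si0',(110+258/3,105+95/3))]))
E
```

```text
grill feet [ 0.53982629 -0.17308127  0.        ] [ 0.28756564 -0.17040071  0.        ] press [ 0.78809512 -0.22773807  0.        ] [ 6.13566864e-01 -2.30768378e-01  5.55111512e-17]
[ 0.41558252 -0.09978434  0.08351992]
t 0.1 pos [0.2779 0.6688 0.2302] yaw 67.44 w 1.005 shift [-0.6367 -0.5681 -0.0185] turn 1.5262 q [-1.27  0.59  0.05  1.61 -0.03  0.94 -0.03]
[[-0.001 -0.954 -0.301  0.075]
 [ 1.    -0.001 -0.001 -0.001]
 [ 0.    -0.301  0.954 -0.144]
 [ 0.     0.     0.     1.   ]]
tip (array([0.53071703, 0.20700077, 0.1119772 ]), [np.float64(2.289633551875865), np.float64(2.289633551876071)])
```

Emit:
{"fn": "play_rows", "kwargs": {"targets": [[[-0.0335,-0.03,0,0],[-0.0335,-0.03,0,0],[-0.0335,-0.03,0,0],[-0.0335,-0.03,0,0],[-0.0335,-0.03,0,0],[-0.0335,-0.03,0,0],[-0.0335,-0.03,0,0],[-0.0335,-0.03,0,0],[-0.0335,-0.03,0,0],[-0.0335,-0.03,0,0],[-0.0335,-0.03,0,0],[-0.0335,-0.03,0,0],[-0.0335,-0.03,0,0],[-0.0335,-0.03,0,0],[-0.0335,-0.03,0,0],[-0.0335,-0.03,0,0],[-0.0335,-0.03,0,0],[-0.0335,-0.03,0,0],[-0.0335,-0.03,0,0]]]}}

```text
clock: 2.52
ee_pos: [0.6476, -0.1023, 0.231]
tool_rot: [-0.614, -3.08, -0.0]
contact_force: [0.1, 0.0, 0.5]
gripper_width: 1.004
grasp_force: 0.0
```

Emit:
{"fn": "play_rows", "kwargs": {"targets": [[[0,0,0,0.17],[0,0,0,0.17],[0,0,0,0.17],[0,0,0,0.17],[0,0,0,0.17],[0,0,0,0.17],[0,0,0,0.17],[0,0,0,0.17],[0,0,0,0.17],[0,0,0,0]]]}}

```text
clock: 3.78
ee_pos: [0.6471, -0.1007, 0.2309]
tool_rot: [-2.575, -1.8, 0.002]
contact_force: [0.2, 0.0, -0.7]
gripper_width: 1.0
grasp_force: 0.0
```

Run:
```python
from h import *
go(.648,-.1,.25,-20)
snap('wrist','w1')
```

```text
t 3.77 pos [ 0.6471 -0.1007  0.2309] yaw -20.09 w 1.0 shift [ 0.0009  0.0006 -0.0191] turn -0.0015 q [-0.29  0.56  0.56  1.79 -0.37  0.9   0.09]
```

View pics/w1.png

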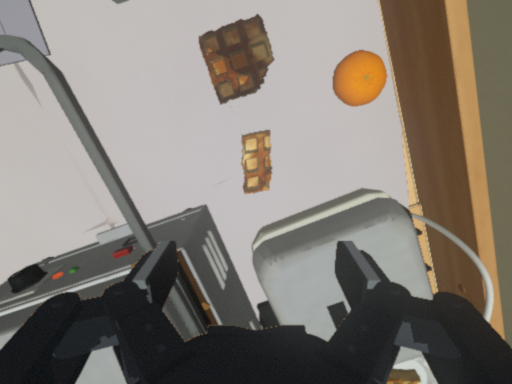

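The wrist view shows the half waffle corners at (243,132), (270,130), (271,190) and (244,193). The whole waffle is at (236,60) and the mandarin at (360,78).

Run:
```python
from h import *
im=cv2.imread('pics/w1.png');hsv=cv2.cvtColor(im,cv2.COLOR_BGR2HSV)
m=((hsv[...,1]>90)&(hsv[...,0]<30)).astype(np.uint8);m[:120]=0;m[205:]=0;m[:,:225]=0;m[:,290:]=0
c=max(cv2.findContours(m,0,2)[0],key=cv2.contourArea);print(cv2.minAreaRect(c))
for z in(0,.026):
    P=np.array([atz('w1',p[0],z)[:2] for p in c],np.float32)*1000
    r=cv2.minAreaRect(P);print(z,r)
(u,v),_,_=cv2.minAreaRect(c)
print(tri([('w1',(u,v)),('si0',(296,250)),('sc0',(238,202))]),proj('w1',[.648,-.1,.013]))
```

```text
((256.0, 162.5), (61.0, 28.0), 90.0)
0 ((647.602783203125, -102.36416625976562), (86.66090393066406, 39.38351821899414), 70.74702453613281)
0.026 ((649.4877319335938, -97.30607604980469), (80.64765930175781, 36.65080642700195), 70.74710083007812)
(array([ 0.64795483, -0.09786832,  0.01483406]), [np.float64(1.250690339477408), np.float64(1.4006048040973997), np.float64(2.4856828131863837)]) [255.65642952 163.75908315]
```

Run:
```python
from h import *
print(tri([('sc0',(277,155)),('si0',(213,173))]),tri([('sc0',(350,155)),('si0',(133,198))]))
print(tri([('w1',(30,45)),('si0',(238,172))]),tri([('w1',(150,240)),('si0',(297,303))]))
go(.6485,-.0995,-.003,-19.3)
```

```text
(array([0.52420282, 0.04988941, 0.20159442]), [np.float64(0.7137276650033735), np.float64(0.7137276650032137)]) (array([0.36144049, 0.05704555, 0.20270957]), [np.float64(6.973727876419477), np.float64(6.9737278764194475)])
(array([0.56790208, 0.03922824, 0.20319087]), [np.float64(5.824420163919931), np.float64(5.8244201639198705)]) (array([ 0.55086501, -0.16945422,  0.10884126]), [np.float64(58.72797151628062), np.float64(58.72797151628063)])
t 3.83 pos [ 0.6471 -0.1007  0.231 ] yaw -20.04 w 1.0 shift [0.0017 0.001  0.234 ] turn -0.0128 q [-0.29  0.56  0.56  1.79 -0.37  0.9   0.09]
```

Emit:
{"fn": "play_rows", "kwargs": {"targets": [[[0.002,0.001,0.03,-0.013],[0,0,0.035,0],[0,0,0.035,0],[0,0,0.035,0],[0,0,0.035,0],[0,0,0.03,0],[0,0,0.019,0],[0,0,0.015,0],[0,0,0,0]]], "jaw": 1}}

```text
clock: 4.95
ee_pos: [0.6485, -0.0995, -0.0033]
tool_rot: [-2.564, -1.814, 0.001]
contact_force: [-0.2, -0.3, -0.1]
gripper_width: 1.001
grasp_force: 0.0
```

Emit:
{"fn": "play_rows", "kwargs": {"targets": [[[0,0,0,0],[0,0,0,0],[0,0,0,0],[0,0,0,0],[0,0,0,0],[0,0,0,0]]], "jaw": -1, "newtons": 30}}

```text
clock: 5.7
ee_pos: [0.6504, -0.0999, -0.0013]
tool_rot: [2.564, 1.812, 0.003]
contact_force: [0.5, 0.2, 6.2]
gripper_width: 0.475
grasp_force: 34.2
```

Emit:
{"fn": "play_rows", "kwargs": {"targets": [[[0,0,-0.03,0],[0,0,-0.05,0],[0,0,-0.05,0],[0,0,0,-0.122],[0,0,0,-0.122]]]}}

```text
clock: 6.32
ee_pos: [0.6488, -0.0992, 0.1282]
tool_rot: [2.32, 2.117, 0.001]
contact_force: [-0.6, -0.3, -0.4]
gripper_width: 0.475
grasp_force: 30.8
```

Run:
```python
from h import *
go(.633,.192,.13,-5.5)
```

```text
t 6.33 pos [ 0.6488 -0.0992  0.1282] yaw -5.25 w 0.475 shift [ 0.2886 -0.0423 -0.0019] turn 0.0044 q [-0.19  0.66  0.42  1.86 -0.4   0.7   0.36]
```

Emit:
{"fn": "play_rows", "kwargs": {"targets": [[[0.03,-0.006,-0.025,0],[0.05,-0.01,-0.03,0],[0.05,-0.01,-0.015,0],[0.04,-0.008,0,0],[0.03,-0.008,0,0],[0,0,0,0],[0,0,0,0]]]}}

```text
clock: 7.2
ee_pos: [0.626, 0.1023, 0.1972]
tool_rot: [2.326, 2.111, -0.002]
contact_force: [-0.9, 1.5, 0.0]
gripper_width: 0.473
grasp_force: 30.8
```

Run:
```python
from h import *
snap('wrist','w2')
go(.633,.192,.13,-5.5)
```

```text
t 7.25 pos [0.6262 0.1015 0.1973] yaw -5.63 w 0.472 shift [ 0.0908 -0.0021  0.0672] turn -0.0022 q [-0.57  0.56  0.49  1.87 -0.35  0.8   0.01]
```

View pics/w2.png

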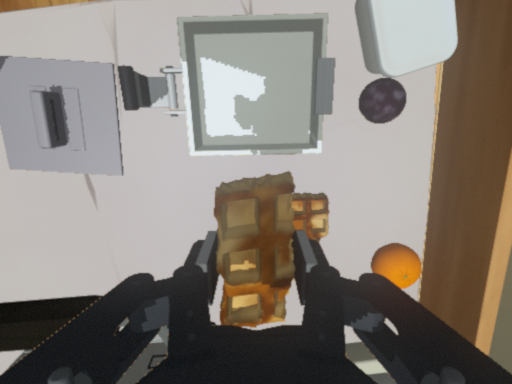

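The wrist view shows the waffle held. The box rim's outer corners are at (180,17), (327,15), (321,155), (188,156) and the hook is at (325,86). The clamp bar is at (128,88), and the lid's +x corners are at (112,62) and (121,175).

Run:
```python
from h import *
def q(n,L,z):
    P=np.array([atz('w2',p,z) for p in L])[:,:2];e=np.roll(P,-1,0)-P
    print(n,P.round(3).tolist(),'c',P.mean(0).round(4),'len',np.linalg.norm(e,axis=1).round(3),'ang',np.degrees(np.arctan2(e[:,1],e[:,0])).round(1))
q('box',[(180,17),(327,15),(321,155),(188,156)],.052)
q('lid',[(0,57),(112,62),(121,175),(8,168)],.013)
ux=lambda u,v:(110+u/3,105+v/3)
for w,s in [((180,17),(287,73)),((327,15),(445,35)),((321,155),(497,155)),((188,156),(330,200)),((112,62),(203,160)),((121,175),(225,290)),((8,168),(52,325))]:
    p,r=tri([('w2',w),('si0',ux(*s))]);print(p.round(4),np.round(r,1))
b=np.array([.633,.192]);th=np.radians(-5.5)
print('tip at z.105',[ (R.from_euler('z',5.5,degrees=True).as_matrix()@(atz('w2',(u,88),.105)-[.633,.192,0])).round(4) for u in (120,133)])
```

```text
box [[0.572, 0.263], [0.708, 0.251], [0.699, 0.121], [0.557, 0.133]] c [0.6338 0.192 ] len [0.137 0.131 0.143 0.13 ] ang [ -4.9 -93.9 174.8  83.3]
lid [[0.359, 0.256], [0.481, 0.239], [0.459, 0.112], [0.322, 0.134]] c [0.4051 0.1852] len [0.122 0.129 0.139 0.127] ang [ -7.9 -99.8 170.7  72.7]
[0.5709 0.2639 0.0493] [0.4 0.4]
[0.7087 0.2527 0.0458] [0.7 0.7]
[0.6974 0.1212 0.0543] [1. 1.]
[0.5584 0.1334 0.0551] [1.1 1.1]
[0.4811 0.2378 0.0103] [2.1 2.1]
[0.4601 0.1119 0.0145] [0.7 0.7]
[0.3274 0.1339 0.0173] [1.6 1.6]
tip at z.105 [array([-0.1081, -0.0002,  0.105 ]), array([-0.0975, -0.0002,  0.105 ])]
```

Emit:
{"fn": "play_rows", "kwargs": {"targets": [[[0.04,0,0,0],[0.04,-0.001,0.015,0],[0.011,0,0.03,0],[0,0,0.04,0],[0,0,0.04,0],[0,0,0.035,0],[0,0,0.018,0],[0,0,0.008,0],[0,0,0.003,0],[0,0,0,0]]]}}

```text
clock: 8.5
ee_pos: [0.6348, 0.1943, 0.0093]
tool_rot: [2.325, 2.112, 0.002]
contact_force: [0.3, 0.4, -0.7]
gripper_width: 0.472
grasp_force: 30.8
```

Run:
```python
from h import *
go(.6335,.192,.007,-5.1)
print(robot.get_state()['contact_force'],[atz('w2',p,.044).round(4) for p in [(33,92),(52,144),(42,118)]])
```

```text
t 8.5 pos [0.6348 0.1943 0.0093] yaw -5.51 w 0.472 shift [-0.0024 -0.0011  0.0023] turn -0.0071 q [-0.58  0.83  0.33  1.87 -0.5   0.52 -0.01]
[ 0.31567336  0.35170966 -0.69531979] [array([0.4068, 0.2135, 0.044 ]), array([0.409 , 0.1597, 0.044 ]), array([0.4074, 0.1874, 0.044 ])]
```

Emit:
{"fn": "play_rows", "kwargs": {"targets": [[[0,0,0.0025,0],[0,0,0,0]]]}}

```text
clock: 8.75
ee_pos: [0.6341, 0.1945, 0.0062]
tool_rot: [2.325, 2.112, 0.001]
contact_force: [-0.7, -0.1, -0.6]
gripper_width: 0.478
grasp_force: 30.8
```

Emit:
{"fn": "play_rows", "kwargs": {"targets": [[[0,0,0,0],[0,0,0,0],[0,0,-0.001,0],[0,0,-0.02,0],[0,0,-0.04,0],[0,0,-0.05,0],[0,0,-0.05,0],[0,0,-0.03,0],[0,0,0,0]]], "jaw": 0.5}}

```text
clock: 9.88
ee_pos: [0.6369, 0.1943, 0.2011]
tool_rot: [2.323, 2.109, 0.012]
contact_force: [-0.2, -0.2, -1.0]
gripper_width: 0.754
grasp_force: 0.0
```

Run:
```python
from h import *
go(.404,.1865,.2,80.5)
```

```text
t 9.88 pos [0.6369 0.1943 0.2011] yaw -5.53 w 0.754 shift [-0.0302 -0.2311 -0.0009] turn -1.5015 q [-0.7   0.59  0.5   1.8  -0.37  0.84 -0.12]
```

Emit:
{"fn": "play_rows", "kwargs": {"targets": [[[-0.006,-0.046,0,0],[-0.006,-0.046,0,0],[-0.006,-0.046,0,0],[-0.006,-0.046,0,0],[-0.006,-0.047,0,0],[0,0,0,-0.167],[0,0,0,-0.167],[0,0,0,-0.167],[0,0,0,-0.167],[0,0,0,-0.167],[0,0,0,-0.167],[0,0,0,-0.167],[0,0,0,-0.167],[0,0,0,-0.167],[0,0,0,0],[0,0,0,0]]], "jaw": 1}}

```text
clock: 11.88
ee_pos: [0.4011, 0.1863, 0.1965]
tool_rot: [-0.261, -3.13, 0.0]
contact_force: [-0.1, 0.1, 0.0]
gripper_width: 1.0
grasp_force: 0.0
```

Run:
```python
from h import *
go(.404,.1865,.013,80.5)
snap('wrist','w3');snap('scene','sc1')
a=cv2.imread('pics/w3.png')
b=cv2.resize(cv2.imread('pics/sc1.png')[190:290,180:380],None,fx=2.56,fy=2.56)
cv2.imwrite('pics/w3b.png',np.vstack([a[:330],b]))
```

```text
t 11.88 pos [0.4011 0.1863 0.1965] yaw 80.46 w 1.0 shift [-0.0029  0.0008  0.1835] turn -0.0007 q [-0.65  0.3   0.14  2.26 -0.07  0.59  0.95]
```

View pics/w3b.png

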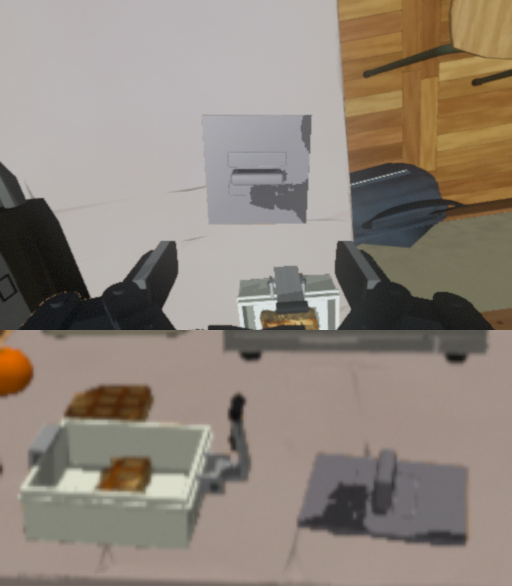

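The waffle lies flat in the box. In the wrist view the lid corners are at (202,115), (312,115), (307,222), (209,224) and the bar is at (258,175).

Run:
```python
from h import *
P=np.array([atz('w3',p,.015) for p in [(202,115),(312,115),(307,222),(209,224)]])[:,:2];e=np.roll(P,-1,0)-P
print(P.round(4),P.mean(0),np.linalg.norm(e,axis=1),np.degrees(np.arctan2(e[:,1],e[:,0])))
print([atz('w3',p,z).round(4) for p,z in [((231,175),.044),((286,175),.044),((258,173),.044)]])
# triangulate bar top centre
print(tri([('w3',(258,173)),('sc0',(331,239)),('w2',(43,118))]))
c=P.mean(0)
go(c[0],c[1],.013,80.5)
```

```text
[[0.3258 0.1344]
 [0.347  0.2599]
 [0.4801 0.2393]
 [0.4616 0.1124]] [0.40361995 0.1864756 ] [0.1273342  0.13467503 0.12826107 0.13755047] [ 80.40639737  -8.82007596 -98.30490554 170.79116565]
[array([0.3948, 0.1576, 0.044 ]), array([0.4052, 0.2187, 0.044 ]), array([0.3976, 0.1879, 0.044 ])]
(array([0.40217633, 0.18640124, 0.04505894]), [np.float64(4.9173139409840285), np.float64(5.150066838045384), np.float64(5.691688931647709)])
t 11.97 pos [0.4011 0.1865 0.1967] yaw 80.53 w 1.002 shift [-0.0025  0.0005  0.1837] turn 0.0005 q [-0.65  0.3   0.14  2.26 -0.07  0.59  0.95]
```

Emit:
{"fn": "play_rows", "kwargs": {"targets": [[[-0.0035,0,0.04,0],[0,0,0.045,0],[0,0,0.04,0],[0,0,0.03,0],[0,0,0.02,0],[0,0,0.01,0],[0,0,0,0]]]}}

```text
clock: 12.85
ee_pos: [0.4046, 0.1859, 0.0115]
tool_rot: [-0.257, -3.131, 0.001]
contact_force: [0.2, 0.5, 0.5]
gripper_width: 1.004
grasp_force: 0.0
```

Emit:
{"fn": "play_rows", "kwargs": {"targets": [[[0,0,0,0],[0,0,0,0],[0,0,0,0],[0,0,0,0],[0,0,0,0],[0,0,0,0]]], "jaw": -1, "newtons": 45}}

```text
clock: 13.6
ee_pos: [0.4051, 0.1862, 0.0128]
tool_rot: [0.257, 3.13, 0.002]
contact_force: [-0.5, 0.7, 6.7]
gripper_width: 0.694
grasp_force: 48.6
```

Emit:
{"fn": "play_rows", "kwargs": {"targets": [[[0,0,0,0],[0,0,0,0],[0,0,-0.005,0],[0,0,0,0]]], "jaw": 0.7}}

```text
clock: 14.1
ee_pos: [0.4048, 0.186, 0.0172]
tool_rot: [0.257, 3.13, 0.0]
contact_force: [0.1, 0.9, 0.1]
gripper_width: 0.85
grasp_force: 0.0
```

Emit:
{"fn": "play_rows", "kwargs": {"targets": [[[0,0,0,0],[0,0,0,0],[0,0,0,0],[0,0,0,0],[0,0,0,0]]], "jaw": -1, "newtons": 45}}

```text
clock: 14.72
ee_pos: [0.4048, 0.1861, 0.0172]
tool_rot: [0.257, 3.131, 0.001]
contact_force: [-0.0, 0.2, 6.6]
gripper_width: 0.69
grasp_force: 47.5
```

Emit:
{"fn": "play_rows", "kwargs": {"targets": [[[0,0,-0.02,0],[0,0,-0.04,0],[0,0,-0.04,0],[0,0,-0.02,0],[0,0,0,0],[0,0,0,0]]]}}

```text
clock: 15.48
ee_pos: [0.4039, 0.1856, 0.136]
tool_rot: [-0.257, -3.13, 0.002]
contact_force: [0.4, -0.7, -1.5]
gripper_width: 0.687
grasp_force: 50.5
```

```bash
cat >> h.py <<'E'
C=np.array([.6335,.192]);TH=np.radians(-5.1)
def box(bx,by,bz):
    c,s=np.cos(TH),np.sin(TH);return C[0]+c*bx-s*by,C[1]+s*bx+c*by,bz
def inbox():
    s=robot.get_state();p=R.from_euler('z',-TH).as_matrix()@(s['ee_pos']-np.array([*C,0]))
    print('TCP in box',p.round(4),'F',np.round(s['contact_force'],1))
E
python3 - <<'E'
from h import *
go(*box(-.018,0,.13),84.9);inbox()
E
```

```text
t 15.47 pos [0.4039 0.1856 0.136 ] yaw 80.63 w 0.687 shift [-0.2076  0.0424  0.0056] turn -0.0746 q [-0.63  0.41  0.12  2.3  -0.12  0.43  1.  ]
TCP in box [-0.2282 -0.0268  0.136 ] F [ 0.4 -0.7 -1.5]
```

Emit:
{"fn": "play_rows", "kwargs": {"targets": [[[-0.01,0,-0.025,-0.075],[-0.03,0.003,-0.02,0],[-0.04,0.007,0,0],[-0.04,0.008,0,0],[-0.04,0.008,0,0],[-0.03,0.003,0,0],[-0.018,0,0,0],[0,0,0,0],[0,0,0,0]]]}}

```text
clock: 16.6
ee_pos: [0.6123, 0.1955, 0.1801]
tool_rot: [-0.139, -3.135, 0.002]
contact_force: [-0.4, 0.1, -1.5]
gripper_width: 0.692
grasp_force: 50.5
```

Run:
```python
from h import *
go(*box(-.018,0,.072),84.9);inbox();snap('wrist','w4');snap('scene','sc2')
a=cv2.imread('pics/w4.png')
b=cv2.resize(cv2.imread('pics/sc2.png')[150:290,170:310],None,fx=3.6,fy=3.6)
cv2.imwrite('pics/w4b.png',np.hstack([b[:384],cv2.resize(a,None,fx=.57,fy=1)])[:, :800])
```

```text
t 16.6 pos [0.6123 0.1955 0.1801] yaw 84.93 w 0.692 shift [-0.0039 -0.0014  0.1081] turn 0.0005 q [-0.46  0.55  0.12  1.84 -0.09  0.76  1.19]
TCP in box [-0.0214  0.0016  0.1801] F [-0.4  0.1 -1.5]
```

View pics/w4b.png

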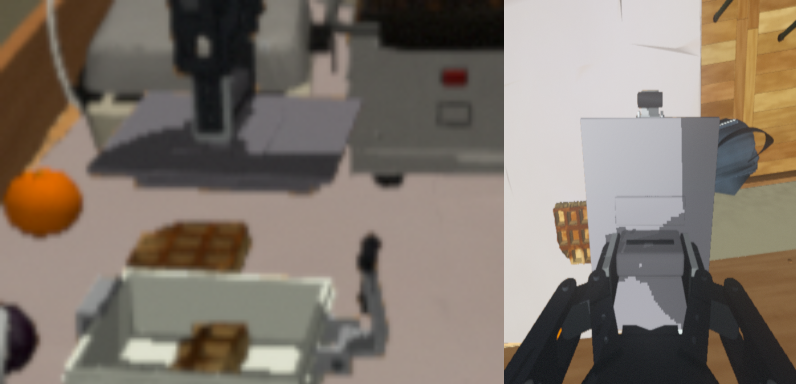

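Emit:
{"fn": "play_rows", "kwargs": {"targets": [[[-0.0035,-0.0014,0.03,0],[0,0,0.04,0],[0,0,0.028,0],[0,0,0.01,0],[0,0,0,0]]]}}

```text
clock: 17.32
ee_pos: [0.6172, 0.1941, 0.0737]
tool_rot: [-0.139, -3.138, 0.0]
contact_force: [0.4, 0.0, -2.4]
gripper_width: 0.689
grasp_force: 50.3
```

Emit:
{"fn": "play_rows", "kwargs": {"targets": [[[0,0,0.002,0],[0,0,0.002,0],[0,0,0.002,0],[0,0,0.002,0],[0,0,0,0]]]}}

```text
clock: 17.95
ee_pos: [0.6194, 0.1941, 0.0676]
tool_rot: [0.139, 3.136, 0.001]
contact_force: [0.7, -0.6, 5.1]
gripper_width: 0.695
grasp_force: 51.5
```

Run:
```python
from h import *
inbox()
```

```text
TCP in box [-0.0143  0.0008  0.0676] F [ 0.7 -0.6  5.1]
```

Emit:
{"fn": "play_rows", "kwargs": {"targets": [[[0.003,0,0.002,0],[0,0,0.002,0],[0,0,0.002,0],[0,0,0.002,0],[0,0,0.002,0],[0,0,0,0]]]}}

```text
clock: 18.7
ee_pos: [0.6214, 0.194, 0.064]
tool_rot: [0.141, 3.126, 0.005]
contact_force: [-2.7, -2.1, 36.0]
gripper_width: 0.693
grasp_force: 55.5
```

Run:
```python
from h import *
inbox()
snap('scene','sc3');snap('wrist','w5')
a=cv2.imread('pics/w5.png')
b=cv2.resize(cv2.imread('pics/sc3.png')[180:280,170:310],None,fx=3.6,fy=3.6)
cv2.imwrite('pics/w5b.png',np.hstack([b,cv2.resize(a,(290,360))]))
```

```text
TCP in box [-0.0122  0.0009  0.064 ] F [-2.7 -2.1 36. ]
```

View pics/w5b.png

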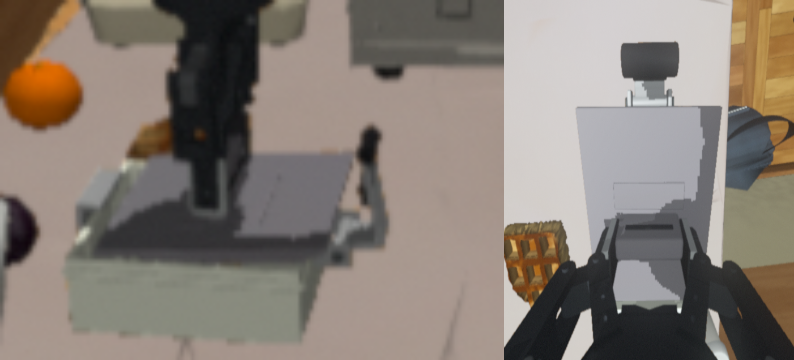

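The left half shows the lid over the box, its far edge down inside and its near edge resting on the near wall by the clamp. The right half shows the clamp bar upright at (650,60). The lid turns stiffly in the grip, so I'll ease the grip force and let it tilt.

Emit:
{"fn": "play_rows", "kwargs": {"targets": [[[0,0,0,0],[0,0,0,0],[0,0,0,0]]], "jaw": -1, "newtons": 20}}

```text
clock: 19.18
ee_pos: [0.6214, 0.194, 0.064]
tool_rot: [0.141, 3.126, 0.005]
contact_force: [-1.9, -2.9, 37.1]
gripper_width: 0.692
grasp_force: 55.5
```

Run:
```python
from h import *
inbox();go(*box(-.018,0,.06),84.9)
```

```text
TCP in box [-0.0123  0.0009  0.064 ] F [-1.9 -2.9 37.1]
t 19.18 pos [0.6214 0.194  0.064 ] yaw 84.84 w 0.692 shift [ 0.0058 -0.0009  0.004 ] turn -0.0011 q [-0.44  0.71  0.09  1.89 -0.12  0.53  1.21]
```

Emit:
{"fn": "play_rows", "kwargs": {"targets": [[[0,0,-0.005,0],[0,0,-0.008,0],[0,0,-0.004,0],[0,0,0,0],[0,0,0,0]]]}}

```text
clock: 19.8
ee_pos: [0.6139, 0.1942, 0.072]
tool_rot: [-0.139, -3.137, 0.001]
contact_force: [0.1, -0.2, -1.8]
gripper_width: 0.691
grasp_force: 51.0
```

```bash
cat >> h.py <<'E'
def edge(fn):
    "-x lid edge: (row, left col, right col) just below it in the wrist picture"
    g=cv2.GaussianBlur(cv2.cvtColor(cv2.imread(f'pics/{fn}.png'),6),(5,5),0).astype(float)
    rows=[ int(60+np.argmin(np.diff(g[60:160,c]))) for c in (150,165,180,195,205)]
    r=int(np.median(rows))+8; line=g[r]
    l=int(np.argmin(np.diff(line[90:180]))+90); return rows,l,line[330:420:6].round(),r
E
python3 - <<'E'
from h import *
inbox();snap('wrist','w6');go(*box(-.010,0,.0673),84.9)
for f in('w4','w5','w6'):print(f,edge(f))
E
```

```text
TCP in box [-0.0197  0.0004  0.072 ] F [ 0.1 -0.2 -1.8]
t 19.85 pos [0.614  0.1942 0.0721] yaw 84.93 w 0.691 shift [-0.0096 -0.0004  0.0047] turn 0.0005 q [-0.44  0.69  0.09  1.9  -0.11  0.56  1.21]
w4 ([116, 116, 116, 116, 116], 132, array([117., 115., 115., 114., 112., 112., 111., 110., 109., 132., 109.,
        91.,  81.,  74.,  69.]), 124)
w5 ([112, 112, 112, 112, 112], 126, array([172., 172., 172., 117., 113., 113., 112., 112., 111., 164., 201.,
       151., 127., 103.,  90.]), 120)
w6 ([113, 113, 112, 112, 112], 127, array([175., 175., 150., 115., 115., 115., 114., 113., 112., 195., 141.,
        83.,  71.,  75., 100.]), 120)
```

Run:
```python
from h import *
c=robot.capture('wrist');H=np.linalg.inv(np.array(c['hand_eye']));K=np.array(c['camera_matrix'])
for th in range(-2,13,2):
    t=np.radians(th); out=[]
    for y in(64,-64):
        x,z=-70,5-27  # rel pivot, lid coords; +x end down
        X=x*np.cos(t)+z*np.sin(t);Z=-x*np.sin(t)+z*np.cos(t)
        p=np.array([-X,y,-(Z)-20])/1000   # tool coords (tool x=-box x, z down, pivot 20 behind)
        q=K@(H@np.append(p,1))[:3];out.append((q[:2]/q[2]).round(1))
    print(th,out)
```

```text
-2 [array([378.9, 118.6]), array([137.3, 118.8])]
0 [array([381.2, 117.2]), array([135.1, 117.4])]
2 [array([383.5, 115.9]), array([132.9, 116.2])]
4 [array([385.9, 114.8]), array([130.5, 115. ])]
6 [array([388.3, 113.8]), array([128.1, 114. ])]
8 [array([390.9, 112.9]), array([125.6, 113.2])]
10 [array([393.6, 112.2]), array([123.1, 112.5])]
12 [array([396.3, 111.7]), array([120.4, 112. ])]
```

Emit:
{"fn": "play_rows", "kwargs": {"targets": [[[0,-0.0004,0.004,0],[-0.004,0,0,0],[-0.004,0,0,0],[-0.003,0,0,0],[-0.003,0,0,0],[0,0,0,0],[0,0,0,0]]]}}

```text
clock: 20.78
ee_pos: [0.6284, 0.1926, 0.0688]
tool_rot: [-0.139, -3.138, 0.0]
contact_force: [-0.9, 0.2, -2.8]
gripper_width: 0.693
grasp_force: 50.9
```

Run:
```python
from h import *
inbox()
```

```text
TCP in box [-0.0051  0.0002  0.0688] F [-0.9  0.2 -2.8]
```

Emit:
{"fn": "play_rows", "kwargs": {"targets": [[[-0.002,0,0,0],[-0.002,0,0.0005,0],[-0.001,0,0,0],[0,0,0,0],[0,0,0,0]]]}}

```text
clock: 21.4
ee_pos: [0.6335, 0.1921, 0.0683]
tool_rot: [-0.139, -3.138, -0.0]
contact_force: [-1.0, 0.7, -1.7]
gripper_width: 0.694
grasp_force: 50.9
```

Emit:
{"fn": "play_rows", "kwargs": {"targets": [[[-0.002,0,0,0],[-0.002,0,0,0],[0,0,0,0],[0,0,0,0]]]}}

```text
clock: 21.9
ee_pos: [0.6376, 0.1918, 0.0683]
tool_rot: [0.139, 3.138, -0.0]
contact_force: [0.4, -0.7, -2.3]
gripper_width: 0.691
grasp_force: 50.9
```

Run:
```python
from h import *
inbox()
snap('scene','sc4');snap('side','si4');snap('wrist','w7');print(edge('w7'))
b=cv2.resize(cv2.imread('pics/sc4.png')[190:280,170:310],(560,360),interpolation=2)
a=cv2.resize(cv2.imread('pics/si4.png')[105:185,180:310],None,fx=1.8,fy=4.5)
cv2.imwrite('pics/v.png',np.hstack([b,a]))
```

```text
TCP in box [0.0041 0.0001 0.0683] F [ 0.4 -0.7 -2.3]
([113, 113, 113, 113, 113], 127, array([170., 169., 167., 112., 111., 110., 110., 109., 108., 194., 197.,
       116.,  79.,  72.,  70.]), 121)
```

Emit:
{"fn": "play_rows", "kwargs": {"targets": [[[-0.0015,0,0,0],[-0.0015,0,0,0],[0,0,0,0],[0,0,0,0]]]}}

```text
clock: 22.55
ee_pos: [0.6382, 0.1916, 0.0679]
tool_rot: [-0.138, -3.134, 0.001]
contact_force: [-5.1, 1.1, 0.5]
gripper_width: 0.686
grasp_force: 51.2
```

Run:
```python
from h import *
inbox()
```

```text
TCP in box [0.0047 0.     0.0679] F [-5.1  1.1  0.5]
```

Emit:
{"fn": "play_rows", "kwargs": {"targets": [[[0.003,0,0,0],[0.001,0,0.002,0],[0.001,0,0.002,0],[0.001,0,0.002,0],[0.001,0,0.002,0],[0.001,0,0.002,0],[0.001,0,0.002,0],[0,0,0,0]]]}}

```text
clock: 23.55
ee_pos: [0.6342, 0.192, 0.0589]
tool_rot: [0.14, 3.133, 0.001]
contact_force: [-2.1, -0.6, 10.6]
gripper_width: 0.693
grasp_force: 52.5
```

Run:
```python
from h import *
inbox();snap('wrist','w8');print(edge('w8'))
```

```text
TCP in box [0.0007 0.0001 0.0589] F [-2.1 -0.6 10.6]
([116, 116, 116, 116, 116], 132, array([170., 169., 167., 126., 110., 110., 109., 108., 142., 196., 195.,
       193., 102.,  73.,  72.]), 124)
```

Emit:
{"fn": "play_rows", "kwargs": {"targets": [[[0.001,0,0.002,0],[0,0,0.001,0],[0,0,0,0]]]}}

```text
clock: 23.98
ee_pos: [0.6342, 0.1921, 0.0589]
tool_rot: [0.14, 3.132, 0.002]
contact_force: [-5.9, -3.3, 26.0]
gripper_width: 0.692
grasp_force: 54.3
```

Emit:
{"fn": "play_rows", "kwargs": {"targets": [[[0,0,-0.002,0],[0,0,-0.002,0],[0,0,0,0],[0,0,-0.02,0],[0,0,-0.03,0],[0,0,-0.04,0],[0,0,-0.03,0],[0,0,0,0],[0,0,0,0]]], "jaw": 0.75}}

```text
clock: 25.1
ee_pos: [0.6301, 0.1923, 0.1773]
tool_rot: [-0.139, -3.138, 0.0]
contact_force: [-0.2, -0.0, -0.1]
gripper_width: 0.875
grasp_force: 0.0
```

Run:
```python
from h import *
inbox();snap('scene','sc5');snap('side','si5');snap('wrist','w9')
b=cv2.resize(cv2.imread('pics/sc5.png')[190:280,170:310],(440,283),interpolation=2)
a=cv2.resize(cv2.imread('pics/si5.png')[105:185,180:310],(440,271),interpolation=2)
w=cv2.imread('pics/w9.png');cv2.imwrite('pics/v2.png',np.hstack([np.vstack([b,a]),cv2.resize(w,(360,554))]))
go(*box(-.13,0,.17),84.9)
```

```text
TCP in box [-0.0035  0.      0.1773] F [-0.2 -0.  -0.1]
t 25.25 pos [0.6296 0.1921 0.176 ] yaw 84.92 w 0.873 shift [0.1261 0.0003 0.0063] turn 0.0003 q [-0.45  0.57  0.12  1.81 -0.09  0.77  1.2 ]
```

View pics/v2.png

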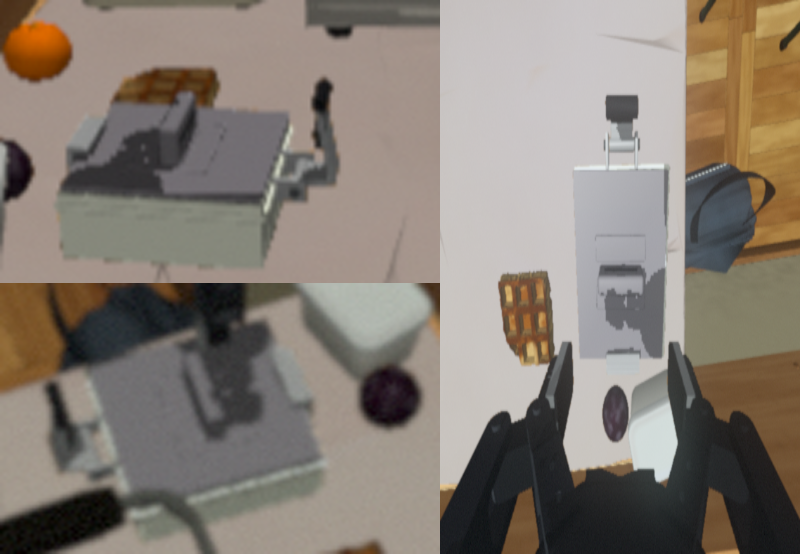

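The lid lies flat on the rim, with its far edge under the hook. The waffle, the plum and the mandarin have not been touched, and the clamp is upright at (622,105) in the wrist part. Next I close the clamp.

Emit:
{"fn": "play_rows", "kwargs": {"targets": [[[0.03,0,0,0],[0.05,0,0,0],[0.0475,0,0.01,0],[0,0,0.03,0],[0,0,0.025,0],[0,0,0.01,0],[0,0,0,0],[0,0,0,0]]], "jaw": -1}}

```text
clock: 26.25
ee_pos: [0.5043, 0.2038, 0.1029]
tool_rot: [0.14, 3.137, 0.001]
contact_force: [0.4, 0.6, 1.1]
gripper_width: 0.003
grasp_force: 0.0
```

Emit:
{"fn": "play_rows", "kwargs": {"targets": [[[-0.008,0,0,0],[-0.008,0,0,0],[-0.008,0,0,0],[-0.006,0,0,0],[0,0,0,0]]]}}

```text
clock: 26.88
ee_pos: [0.5341, 0.2012, 0.1026]
tool_rot: [0.14, 3.138, 0.001]
contact_force: [-1.0, 0.6, 1.1]
gripper_width: -0.001
grasp_force: 0.8
```

Run:
```python
from h import *
inbox()
```

```text
TCP in box [-0.0998  0.0003  0.1026] F [-1.   0.6  1.1]
```

Emit:
{"fn": "play_rows", "kwargs": {"targets": [[[-0.006,0,0,0],[-0.006,0,0.001,0],[-0.006,0,0.001,0]]]}}

```text
clock: 27.25
ee_pos: [0.5518, 0.1995, 0.1002]
tool_rot: [-0.139, -3.138, -0.0]
contact_force: [-2.8, 1.9, 1.3]
gripper_width: 0.003
grasp_force: 1.7
```

Run:
```python
from h import *
inbox()
snap('wrist','w10')
im=cv2.imread('pics/w10.png');g=cv2.cvtColor(im,6)
c=robot.capture('wrist')
# where the bar would project for each clamp angle a, with brightness there
for a in (1.45,1.2,1.0,.9,.8,.7,.6):
    x=-86+60*np.cos(a)-27*np.sin(a);z=40+60*np.sin(a)+27*np.cos(a)
    o=[]
    for y in(-15,0,15):
        u,v=proj('w10',box(x/1000,y/1000,z/1000)).round().astype(int);o.append((u,v,g[v,u] if 0<=v<384 and 0<=u<512 else None))
    print(a,round(x),round(z),o)
```

```text
TCP in box [-0.0821  0.0002  0.1002] F [-2.8  1.9  1.3]
1.45 -106 103 [(np.int64(231), np.int64(204), np.uint8(193)), (np.int64(258), np.int64(204), np.uint8(167)), (np.int64(285), np.int64(204), np.uint8(124))]
1.2 -89 106 [(np.int64(231), np.int64(233), np.uint8(97)), (np.int64(258), np.int64(233), np.uint8(54)), (np.int64(284), np.int64(233), np.uint8(95))]
1.0 -76 105 [(np.int64(232), np.int64(253), np.uint8(46)), (np.int64(258), np.int64(253), np.uint8(38)), (np.int64(283), np.int64(253), np.uint8(61))]
0.9 -70 104 [(np.int64(232), np.int64(262), np.uint8(44)), (np.int64(258), np.int64(262), np.uint8(42)), (np.int64(283), np.int64(262), np.uint8(38))]
0.8 -64 102 [(np.int64(233), np.int64(269), np.uint8(40)), (np.int64(258), np.int64(269), np.uint8(39)), (np.int64(282), np.int64(269), np.uint8(32))]
0.7 -58 99 [(np.int64(233), np.int64(275), np.uint8(39)), (np.int64(258), np.int64(275), np.uint8(35)), (np.int64(282), np.int64(275), np.uint8(29))]
0.6 -52 96 [(np.int64(234), np.int64(280), np.uint8(36)), (np.int64(257), np.int64(280), np.uint8(35)), (np.int64(281), np.int64(280), np.uint8(28))]
```

Emit:
{"fn": "play_rows", "kwargs": {"targets": [[[-0.006,0,0.001,0],[-0.006,0,0.002,0],[-0.006,0,0.003,0],[-0.004,0,0.002,0]]]}}

```text
clock: 27.85
ee_pos: [0.5731, 0.1973, 0.0917]
tool_rot: [-0.139, -3.137, 0.001]
contact_force: [-4.0, 1.9, -0.1]
gripper_width: 0.002
grasp_force: 1.6
```

Run:
```python
from h import *
inbox()
c,s=cv2.imread,0
snap('side','si6')
a0=cv2.imread('pics/si5.png').astype(int);a1=cv2.imread('pics/si6.png')
hsv=cv2.cvtColor(a1,cv2.COLOR_BGR2GRAY)
# dark bar in old place?
u,v=proj('si6',box(-.103,0,.105));print('old bar',u.round(),v.round(),hsv[int(v)-2:int(v)+3,int(u)-2:int(u)+3].mean(),cv2.cvtColor(a0.astype(np.uint8),6)[int(v)-2:int(v)+3,int(u)-2:int(u)+3].mean())
```

```text
TCP in box [-0.0607 -0.0001  0.0917] F [-4.   1.9 -0.1]
old bar 196.0 141.0 153.24 59.48
```

Emit:
{"fn": "play_rows", "kwargs": {"targets": [[[0.003,0,0,0],[0,0,-0.025,0],[-0.014,0,0,0],[0,0,0,0],[0,0,0.012,0],[-0.001,0,0.006,0],[-0.002,0,0.005,0],[-0.002,0,0.005,0],[-0.002,0,0.005,0]]]}}

```text
clock: 29.02
ee_pos: [0.5955, 0.1953, 0.0857]
tool_rot: [0.141, 3.13, 0.002]
contact_force: [3.8, -2.0, 8.7]
gripper_width: -0.003
grasp_force: 3.8
```

Run:
```python
from h import *
inbox()
```

```text
TCP in box [-0.0381 -0.      0.0857] F [ 3.8 -2.   8.7]
```

Emit:
{"fn": "play_rows", "kwargs": {"targets": [[[-0.002,0,0.004,0],[-0.002,0,0.004,0],[0,0,0.004,0],[0,0,0.002,0],[0,0,0,0],[0,0,0,0]]]}}

```text
clock: 29.78
ee_pos: [0.6017, 0.1953, 0.0725]
tool_rot: [0.141, 3.126, 0.004]
contact_force: [5.8, -1.7, 5.4]
gripper_width: 0.002
grasp_force: 3.2
```

Run:
```python
from h import *
inbox()
```

```text
TCP in box [-0.0319  0.0005  0.0725] F [ 5.8 -1.7  5.4]
```

Emit:
{"fn": "play_rows", "kwargs": {"targets": [[[0,0,0.002,0],[0,0,0.002,0],[0,0,0.001,0],[0,0,0,0],[0,0,0,0]]]}}

```text
clock: 30.4
ee_pos: [0.6021, 0.1954, 0.0716]
tool_rot: [0.142, 3.125, 0.005]
contact_force: [-2.2, -4.0, 32.8]
gripper_width: -0.001
grasp_force: 16.2
```

Run:
```python
from h import *
inbox()
```

```text
TCP in box [-0.0316  0.0006  0.0716] F [-2.2 -4.  32.8]
```

Emit:
{"fn": "play_rows", "kwargs": {"targets": [[[0,0,-0.006,0],[0,0,-0.03,0],[0,0,-0.05,0],[0,0,-0.06,0],[0,0,-0.03,0],[0.03,0,0,0],[0.03,0,0,0],[0,0,0,0],[0,0,0,0]]]}}

```text
clock: 31.52
ee_pos: [0.5359, 0.2009, 0.241]
tool_rot: [0.139, 3.138, -0.0]
contact_force: [0.9, -0.4, 0.7]
gripper_width: 0.002
grasp_force: 0.0
```

Run:
```python
from h import *
inbox();snap('wrist','w11');snap('scene','sc6');snap('side','si7')
K=None
for f in('w11','sc6','si7'):
    g=cv2.GaussianBlur(cv2.imread(f'pics/{f}.png',0),(3,3),0).astype(int)
    for a in(0,.05,.1,.15,.2,.3):
        x=-86+60*np.cos(a)-27*np.sin(a);z=40+60*np.sin(a)+27*np.cos(a)
        print(f,a,[(int(u),int(v),g[int(round(v)),int(round(u))]) for u,v in[proj(f,box(x/1000,y/1000,z/1000)) for y in(-12,0,12)] if 0<=u<511 and 0<=v<383])
    if f=='w11':
        us=int(proj(f,box(0,.01,.06))[0]);v0=int(proj(f,box(-.06,0,.06))[1]);v1=int(proj(f,box(.0,0,.08))[1]);print('column',us,v0,g[v0:v1,us].tolist())
        for e in(-.032,-.026,-.020):print(e,proj(f,box(e,.01,.067)).round(1))
```

```text
TCP in box [-9.80e-02  2.00e-04  2.41e-01] F [ 0.9 -0.4  0.7]
w11 0 [(247, 226, np.int64(75)), (256, 226, np.int64(71)), (266, 226, np.int64(67))]
w11 0.05 [(247, 226, np.int64(76)), (256, 226, np.int64(71)), (266, 226, np.int64(67))]
w11 0.1 [(247, 226, np.int64(76)), (256, 226, np.int64(71)), (266, 226, np.int64(67))]
w11 0.15 [(247, 225, np.int64(76)), (256, 225, np.int64(71)), (266, 225, np.int64(67))]
w11 0.2 [(247, 225, np.int64(76)), (256, 225, np.int64(71)), (266, 225, np.int64(68))]
w11 0.3 [(247, 224, np.int64(100)), (256, 224, np.int64(91)), (266, 224, np.int64(89))]
column 264 199 [126, 127, 126, 126, 126, 125, 125, 125, 124, 124, 124, 126, 138, 162, 183, 191, 192, 191, 191, 191, 191, 191, 188, 173, 135, 90, 67, 67, 72, 79, 92, 106, 111, 112, 112, 112, 111, 110, 109, 107, 105, 103, 101, 99, 98, 98, 97, 97, 97, 97]
-0.032 [264.7 222.1]
-0.026 [264.7 226.4]
-0.02 [264.6 230.7]
sc6 0 [(238, 230, np.int64(28)), (237, 232, np.int64(25)), (236, 235, np.int64(23))]
sc6 0.05 [(239, 229, np.int64(42)), (238, 231, np.int64(24)), (237, 234, np.int64(22))]
sc6 0.1 [(239, 227, np.int64(79)), (238, 230, np.int64(28)), (237, 232, np.int64(25))]
sc6 0.15 [(240, 226, np.int64(106)), (239, 229, np.int64(54)), (238, 231, np.int64(24))]
sc6 0.2 [(241, 225, np.int64(111)), (240, 228, np.int64(79)), (239, 230, np.int64(27))]
sc6 0.3 [(243, 223, np.int64(133)), (242, 226, np.int64(112)), (240, 228, np.int64(80))]
si7 0 [(230, 145, np.int64(32)), (229, 141, np.int64(36)), (228, 138, np.int64(32))]
si7 0.05 [(230, 145, np.int64(35)), (228, 141, np.int64(32)), (227, 137, np.int64(41))]
si7 0.1 [(229, 144, np.int64(35)), (228, 140, np.int64(51)), (226, 136, np.int64(41))]
si7 0.15 [(228, 144, np.int64(53)), (227, 140, np.int64(72)), (226, 136, np.int64(64))]
si7 0.2 [(228, 143, np.int64(86)), (226, 139, np.int64(72)), (225, 135, np.int64(87))]
si7 0.3 [(226, 143, np.int64(130)), (224, 139, np.int64(120)), (223, 135, np.int64(109))]
```

```bash
python3 -c "
from plant import robot
print(robot.close_job())"
```

```text
the job is handed in; nothing more can be done
None
```

I handed the job in at about 32 s on the robot's clock: the half waffle lies flat in the box, the lid sits flat on the rim under the hook, and the clamp is closed (within about 0.05 rad of fully down, by the cameras and a firm stop when pressed). The whole waffle, plum and mandarin were left alone. The grader returned no verdict.

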